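Hold the tilt gauge on the mixer's test post with its pointer on the mark

ROBOT

A 6-joint arm with a two-finger parallel gripper is mounted at the origin on the work surface. World frame = base frame: x ahead of the robot, y to its left, z up, the work surface at z = 0. Lengths are in m, angles in rad, forces in N, time in s.
With the tool pointing down it reaches from about 0.25 to 0.725 m from the base axis. Payload 4 kg.
Tool frame: the origin (TCP) lies at the centre of the arm's flange, where the gripper is bolted on; the fingertips stand 173 mm ahead of it and the grasp point (between the pads) lies 155 mm ahead of it; z points along the fingers, y is the direction in which the jaws open and shut (so a half turn about z gives the same grasp; the last joint's range is limited). The gripper opens to 85 mm and grips with 20 to 120 N. Pads are 22 mm wide; open, the fingers measure 114 mm over their backs; the gripper's body (76 mm by 85 mm) begins 54 mm behind the grasp point. The pads swing forward as they close: fully open they stand 13 mm farther back than shut.
Start: joints at [1.223, 0.241, 0.005, 1.335, 0, 1.571], TCP at [0.17, 0.47, 0.405] pointing down, gripper open.
Joint ranges: [-2.72, 2.72], [-1.05, 1.87], [-1.09, 1.28], [-1.99, 2.15], [-1.42, 1.44], [-3.14, 3.14]. Speed limits (rad/s): [2.79, 2.79, 3.14, 3.14, 3.14, 3.14].

INTERFACE

Orientations are given as a unit quaternion [w, x, y, z].
In Python, from station import manip gives the robot as it stands.
- The arm moves only by the tool arm_command, never from a script. Its argument "targets" is a list that holds one entry, the list of rows, each a list of 7 numbers: the turn, a rotation vector about the tool's x, y, z in rad, then the shift along the tool's x, y, z in units of 30 mm (1.0 is 30 mm), then the gripper's target within -1 to 1 (shut at 1, half-way at 0, fully open at -1). A call has 1 to 20 rows; each row shifts and turns the pose as measured when the row begins, along the tool's axes as they then stand; what a row does not reach is not made up. A row lasts 1/10 s, in which the tool goes at most 50 mm and 8.59 degrees, less where a joint would pass 70% of its speed; a pose out of reach is approached as far as the arm can. A call is refused whole if a number of a shift passes 1 or a number of a turn 0.15, either way. A call with a gripper value outside its range is refused whole. The fingers move at their own pace and stop on an object; "squeeze" is the grip in N (left out, the last holds). Time passes only in rows, so rows that do not move let the fingers close. It gives the time, the measured TCP pose, the force and the opening at its end, in the units of the state.
- manip.get_state(): the state, without advancing time (a new reading comes with each control period).
- manip.read_camera(name): name is "scene" or "side" or "wrist"; returns a dict with "frame" (384x512x3 uint8, red, green, blue), "fx", "fy", "cx", "cy" (pixels), "origin" and "orientation" of the camera in the world; the wrist camera has in their place "tool_from_camera" (4x4, takes a point from camera to tool coordinates, whose origin is the TCP and whose axes are the flange's). Camera axes: x right, y up, looking along -z (the intrinsics and any distortion apply to the point x, -y, -z); pixel columns grow to the right and rows downward; lengths in m; the calibration is good to about 2 mm. A picture is of the moment at which its call begins: read the wrist's pose just before it. There is no depth.
- manip.hand_in(): hands the job in, once; it reports no verdict.
The state is a dict: "time": time; "qpos": joint angles; "joint_velocities": joint speeds; "tau": joint torques, N m; "tcp_pos": TCP position; "tcp_rot": TCP orientation; "ft_force": force on the tool from outside, world axes, zero at the start; "torque": the same for the moment, N m; "grip_width": finger opening in m.
Only numpy, scipy, OpenCV 4.12 (cv2) and the standard library are available. Lean on these libraries where they do the work, as an engineer would, in place of code of your own. Each camera call takes 0.05 s, during which the arm holds its last target.

TASK

Slide the blue tilt gauge along its parking rail and out of the rail's open end, then carry it to the bag mixer and stand the middle of its foot on the uneven steel test post on the console, square with the console. Push the sprung post gently part-way down (neither left up nor pushed to its stop) and rock the gauge sideways until its swinging pointer comes to rest on the red mark, and finish while still holding it there, still, with only your gripper and the post carrying it. Leave the other things on the table where they are.

Things in the scene. Friction and masses are not known exactly. Their poses are not given: they have to be found in the camera images.
- gauge_grip (a point): Point to grasp on the loose blue tilt gauge (142 mm tall, about 0.25 kg): middle of the straight upright handle block on its top, 24 (x) x 34 (y) mm, free from 100 to 142 mm above the foot's underside. This point is at 122 mm: room for fingertips 19 mm farther down when grasped across y. Axes: x out of the dial's face, y in the dial's plane, z up from the foot.
- gauge_foot (a point): Middle of the underside of the gauge's steel foot plate, 50 (x) x 60 (y) x 6 mm; same axes as gauge_grip, 122 mm straight below it. Above the foot stands a round upright housing, 88 mm across and 18 mm thick, its centre 56 mm above this point, with a white dial on its +x side.
- pointer (a joint): Angle of the swinging black needle relative to the gauge (rad), about the gauge's x at the dial's centre. A damped pendulum, brass weight below: the needle stays upright in space and settles in 1 s. 0: along the gauge's +z; positive: towards its -y. With the gauge turned by +a about its x (top leaning to its -y) it reads -a.
- mark (a joint): Angle of the red mark (8 mm wide, at the dial's rim) relative to the gauge (rad), counted as the pointer's: the needle is on the mark when both joints read alike. A stiff setting, somewhere from -0.45 to 0.45, that stays as found.
- pointer_tip (a point): Tip of the black needle: a small bar 3 mm wide that stands forward (9 to 25 mm along the gauge's x) so that it shows from above too; this point is 34 mm from the dial centre and 16 mm to +x of the gauge's mid-plane.
- mark_tip (a point): Inner edge of the red mark, half-way along it: a red block 18 (x) x 8 mm standing forward at the dial's rim, 35 to 44 mm from the dial centre; this point is 34 mm from the dial centre, where the needle's tip comes when it points at the middle of the mark.
- rail: Aluminium parking rail fixed to the table, 76 (x) x 120 (y) x 21 mm high, origin at the centre of its underside. The gauge stands in it on a 6 mm floor with the same axes. Lips 16 to 21 mm above the table, with a 34 mm gap between, reach over the foot's two edges along y: 4 mm play above the foot, 3 mm to each side; it cannot be lifted out.
- rail_mouth (a point): Open end of the rail, on its floor, 60 mm to +y of the rail's origin; the -y end is closed. The foot is free of the lips once its middle is 30 mm or more to +y of this point.
- post_top (a point): Highest point of the steel test post in the middle of the mixer's console, 118 mm above the table when up; same axes as the mixer. The post's head, 36 (x) x 34 (y) mm, is uneven: a tall rounded hump runs along x through this point and another, 4 mm lower, runs along x 12 mm to +y of it.
- post (a joint): How far the test post is pushed down (m): 0 up, 0.012 at its stop. A spring holds it up: about 1 N to start, then 0.5 N per mm; it springs back when let go.
- mixer: Cream bag mixer, fixed; origin at the centre of the console's underside, straight below post_top; x away from the robot. The console is 110 (x) x 300 (y) mm, its top 70 mm above the table; behind it (+x) a low empty steel tray with a bar about 100 mm above the table at its far end.
- tape_roll: White tape roll 64 mm across, 24 mm high, bystander; origin at its underside.
- spray_bottle: White bottle with blue cap, 56 mm across, 130 mm tall, bystander; origin at its underside.
- marker_pen: Black marker 120 mm long lying down, bystander; origin at its middle, underside.
- tube_clip: Small blue tube clip, 45 mm long, 14 mm high, bystander; origin at its underside.
- dish: Steel dish 70 (x) x 100 (y) x 25 mm, bystander; origin at its underside.
Things that resemble listed ones, but are neither listed nor needed, are in the scene too. Of the things that look like the part that bears gauge_grip, the smaller one is meant.

How it is judged:
On the way, in this order (a step that is already met when the one before it is completed fails the run):
1. the gauge has been slid out of the open end of the rail (y of gauge_foot in the frame of rail above 0.085 m), for 0.05 s.
2. the gauge's foot stands on the test post and pushes it down a little (horizontal distance between gauge_foot and post_top below 0.02 m and value of joint post above 0.0015 m), for 0.1 s.
At the end, for the whole second after the job is handed in: Gripper holds the gauge (over 2 N); foot middle within 20 mm of the post top (horizontally), over 90 mm above the mixer's underside; gauge pushes the post 1.5 to 11.2 mm down (over 0.7 N); gauge x within 0.3 rad of the mixer's; pointer tip within 3.5 mm of mark_tip, slower than 0.5 rad/s (all of step 2 and value of joint post below 0.0112 m and distance between pointer_tip and mark_tip below 0.0035 m and velocity of joint pointer between -0.5 and 0.5 rad/s and z of gauge_foot in the frame of mixer above 0.09 m and angle between the x axis of gauge_grip and the x axis of mixer, either way round below 0.3 rad and contact force between gauge and the fingers above 2 N and contact force between gauge and post above 0.7 N); the arm keeps its last pose, push and grip.
It fails at once if a bystander is moved more than 25 mm (distance of any of tape_roll, spray_bottle, marker_pen, tube_clip, dish from where it was at the start of the episode above 0.025 m).
It fails at once if the gauge is pressed on the post with more than 25 N (contact force between gauge and post above 25 N).
It also fails if it takes over 45 s, if anything falls off the work surface, if the arm or the gripper's body presses on something with over 40 N, if the wrist force passes 120 N, or if a joint passes its speed limit or range.

## Working session

There is one attempt and no reset: what is moved stays moved. The work goes in short steps, Python scripts to look and compute and a tool call to move; the robot and the scene stay as the last step left them, time stands still between calls to the robot, and variables do not carry over. Pictures are saved under pics/ and viewed, and the job is handed in when it is done.

Besides the shell and the picture viewer there is one more tool, called after "Emit:" as a command line: name --argument value ..., lists and objects as JSON in quotes. arm_command: Moves the arm, as the interface text tells. Its arguments: {"type":"object","properties":{"targets":{"type":"array","items":{"type":"array","items":{"type":"array","items":{"type":"number"}}}},"squeeze":{"type":"number"}},"required":["targets"]}

```bash
mkdir -p pics; ls; cat > h.py <<'E'
import numpy as np, cv2
from scipy.spatial.transform import Rotation as R
from station import manip
def rot(q): return R.from_quat([q[1],q[2],q[3],q[0]]).as_matrix()
def cam(name):
    s=manip.get_state(); c=manip.read_camera(name)
    if 'origin' in c:
        c['o']=np.array(c['origin']); c['R']=rot(c['orientation'])
    else:
        T=np.array(c['tool_from_camera']); Rt=rot(s['tcp_rot'])
        c['R']=Rt@T[:3,:3]; c['o']=Rt@T[:3,3]+np.array(s['tcp_pos'])
    return c
def ray(c,u,v):
    d=np.array([(u-c['cx'])/c['fx'],-(v-c['cy'])/c['fy'],-1.0]); return c['o'],c['R']@d
def onz(c,u,v,z):
    o,d=ray(c,u,v); return o+d*(z-o[2])/d[2]
def proj(c,p):
    q=c['R'].T@(np.array(p)-c['o']); return c['cx']+c['fx']*q[0]/-q[2], c['cy']-c['fy']*q[1]/-q[2]
def tri(rs):
    A=np.zeros((3,3));b=np.zeros(3)
    for o,d in rs:
        d=d/np.linalg.norm(d);P=np.eye(3)-np.outer(d,d);A+=P;b+=P@o
    x=np.linalg.solve(A,b)
    return x,[float(np.linalg.norm(np.cross(x-o,d/np.linalg.norm(d)))) for o,d in rs]
def save(c,f,crop=None,k=1):
    im=c['frame'][:,:,::-1]
    if crop: x0,y0,x1,y1=crop; im=im[y0:y1,x0:x1]
    if k!=1: im=cv2.resize(im,None,fx=k,fy=k,interpolation=cv2.INTER_CUBIC)
    cv2.imwrite('pics/'+f,im)
E
python3 - <<'E'
from h import *
for n in ['scene','side','wrist']:
    c=cam(n); save(c,n+'0.png',k=1.5); print(n,c['fx'],c['fy'],c['cx'],c['cy'],c['o'].round(3),c['R'].round(3).tolist(),[k for k in c])
print(manip.get_state())
E
```

```text
pics
scene 483.33547332852913 483.33547332852913 252.40687102222483 192.22795474346765 [ 1.597 -0.155  0.845] [[0.121, -0.553, 0.825], [0.993, 0.062, -0.104], [0.006, 0.831, 0.556]] ['frame', 'fx', 'fy', 'cx', 'cy', 'origin', 'orientation', 'o', 'R']
side 396.410924490381 396.410924490381 256.9730694300623 187.52086764139136 [0.296 0.715 0.747] [[-0.962, 0.181, -0.207], [-0.275, -0.626, 0.73], [0.002, 0.758, 0.652]] ['frame', 'fx', 'fy', 'cx', 'cy', 'origin', 'orientation', 'o', 'R']
wrist 267.6174194261219 267.6174194261219 259.20014768924335 191.51342581194808 [0.099 0.497 0.374] [[0.342, -0.896, -0.282], [0.94, 0.326, 0.106], [-0.003, -0.301, 0.953]] ['frame', 'fx', 'fy', 'cx', 'cy', 'tool_from_camera', 'R', 'o']
{'time': 0.15, 'qpos': array([1.22300502e+00, 2.41276273e-01, 4.04271208e-03, 1.33521628e+00,
       1.14970303e-05, 1.57079667e+00]), 'joint_velocities': array([ 0.00174643, -0.00239282,  0.00407196,  0.00074489, -0.00074387,
        0.00089224]), 'tau': array([ 1.63886295e-05, -3.72635615e+01,  2.52638483e+01,  1.23795305e-02,
        1.73420267e-05, -3.17625478e-06]), 'tcp_pos': array([0.1703432 , 0.469881  , 0.40400253]), 'tcp_rot': array([-1.48707985e-04,  1.73020671e-01,  9.84917846e-01, -8.13295470e-04]), 'ft_force': array([ 0.00752365, -0.28550094, -0.02592053]), 'torque': array([ 0.01178093, -0.00788079,  0.01759077]), 'grip_width': 0.08529053255670824}
```

View pics/scene0.png

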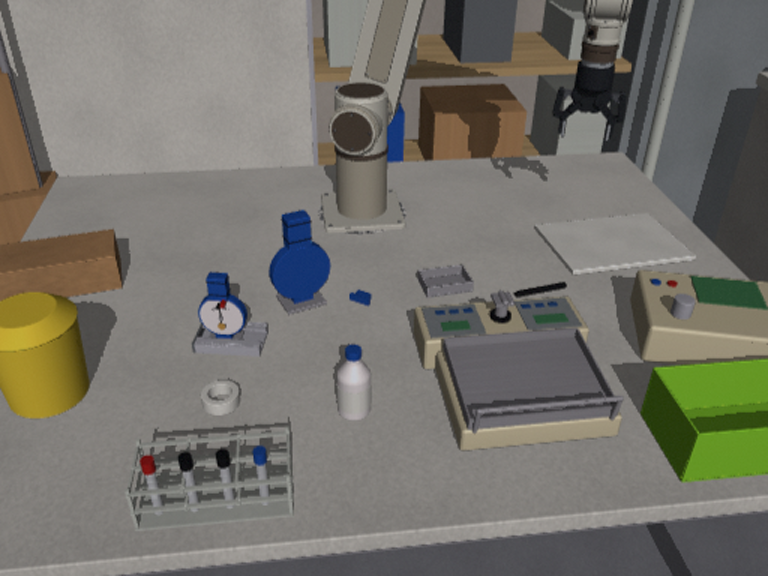

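View pics/side0.png

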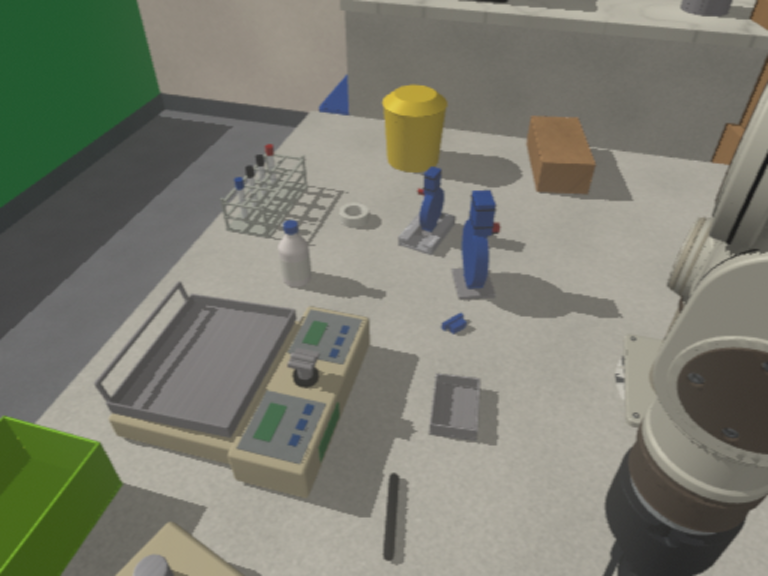

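View pics/wrist0.png

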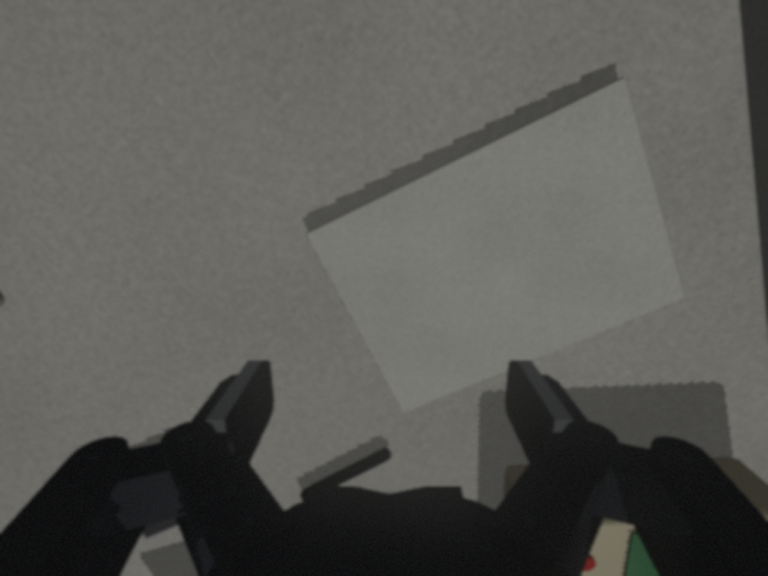

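The scene view shows the small gauge near (218,310) of the 1.5x image, in its rail. The large decoy gauge is at (300,260) and the mixer post at (502,305). Next I'll zoom in on these.

```bash
python3 - <<'E'
from h import *
c=cam('scene'); save(c,'s1.png',(120,130,250,245),6); save(c,'s2.png',(270,170,400,270),6)
c=cam('side'); save(c,'d1.png',(255,100,345,210),6);save(c,'d2.png',(140,190,260,330),5)
E
```

```text
(no output)
```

View pics/s1.png

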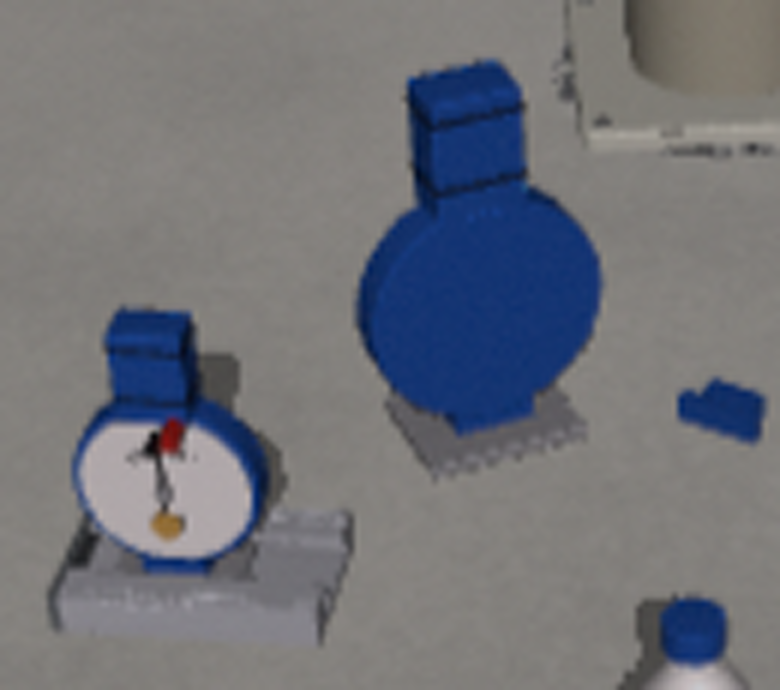

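View pics/s2.png

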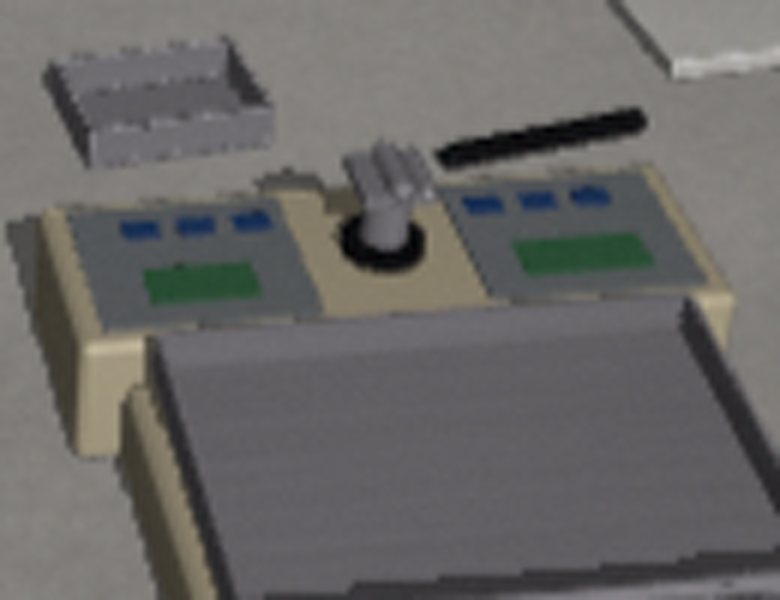

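View pics/d1.png

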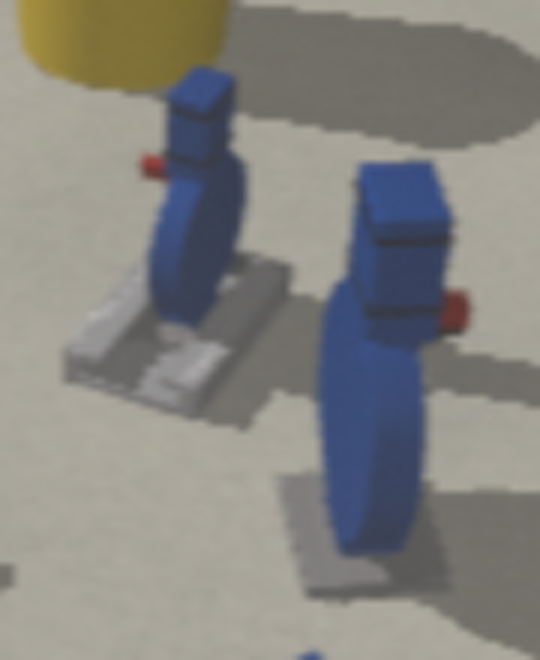

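View pics/d2.png

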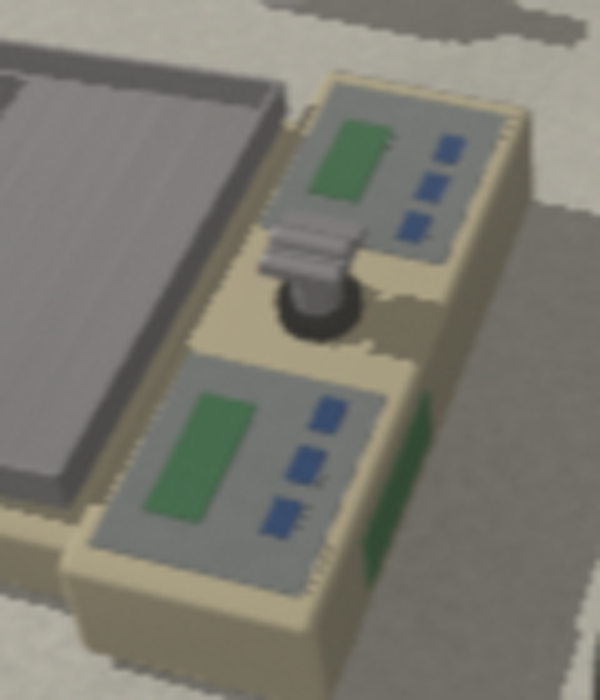

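```bash
python3 - <<'E'
from h import *
s=cam('scene'); d=cam('side')
S=lambda x,y:(120+x/6-.42,130+y/6-.42)
D=lambda x,y:(255+x/6-.42,100+y/6-.42)
sc={'++':(187,353),'+-':(108,347),'--':(120,312),'-+':(192,313)}
dc={'++':(168,103),'+-':(203,67),'--':(237,77),'-+':(203,112)}
for k in sc:
    p,e=tri([ray(s,*S(*sc[k])),ray(d,*D(*dc[k]))]); print(k,p.round(4),np.round(e,4), onz(s,*S(*sc[k]),.148).round(4),onz(d,*D(*dc[k]),.148).round(4))
print('rail scene FL FR BR',[onz(s,*S(*q),.021).round(4) for q in [(60,590),(325,607),(350,517)]])
print('rail side +x+y.. ',[onz(d,*D(*q),.021).round(4) for q in [(68,357),(190,400),(288,262)]])
# mixer console top corners
S2=lambda x,y:(270+x/6-.42,170+y/6-.42)
D2=lambda x,y:(140+x/5-.4,190+y/5-.4)
print('mix scene', [onz(s,*S2(*q),.07).round(4) for q in [(42,208),(652,165),(732,298),(80,345)]])
print('mix side', [onz(d,*D2(*q),.07).round(4) for q in [(330,70),(528,108),(312,625),(62,565)]])
# tall hump ends
print('post scene',[onz(s,*S2(*q),.118).round(4) for q in [(380,143),(405,195),(348,158),(372,205),(408,150),(432,195)]])
print('post side',[onz(d,*D2(*q),.118).round(4) for q in [(270,238),(358,245),(280,215),(360,222),(262,265),(345,272)]])
E
```

```text
++ [ 0.5041 -0.2895  0.1415] [0.0013 0.0013] [ 0.5162 -0.2874  0.148 ] [ 0.5017 -0.281   0.148 ]
+- [ 0.495  -0.325   0.1424] [0.0024 0.0024] [ 0.5076 -0.3219  0.148 ] [ 0.4928 -0.3198  0.148 ]
-- [ 0.4752 -0.3193  0.1455] [0. 0.] [ 0.4793 -0.3188  0.148 ] [ 0.4745 -0.3149  0.148 ]
-+ [ 0.4838 -0.2857  0.1456] [0.0024 0.0024] [ 0.4837 -0.2869  0.148 ] [ 0.4834 -0.2775  0.148 ]
rail scene FL FR BR [array([ 0.5131, -0.3589,  0.021 ]), array([ 0.5395, -0.2381,  0.021 ]), array([ 0.4715, -0.2272,  0.021 ])]
rail side +x+y..  [array([ 0.5371, -0.2331,  0.021 ]), array([ 0.4693, -0.2153,  0.021 ]), array([ 0.4454, -0.3487,  0.021 ])]
mix scene [array([0.5154, 0.049 , 0.07  ]), array([0.513 , 0.3427, 0.07  ]), array([0.6185, 0.3429, 0.07  ]), array([0.6191, 0.0487, 0.07  ])]
mix side [array([0.6177, 0.0528, 0.07  ]), array([0.5145, 0.0514, 0.07  ]), array([0.5098, 0.3445, 0.07  ]), array([0.6137, 0.347 , 0.07  ])]
post scene [array([0.5494, 0.1958, 0.118 ]), array([0.5905, 0.1961, 0.118 ]), array([0.5595, 0.1785, 0.118 ]), array([0.5963, 0.1798, 0.118 ]), array([0.5563, 0.2068, 0.118 ]), array([0.5919, 0.2079, 0.118 ])]
post side [array([0.5808, 0.2045, 0.118 ]), array([0.5435, 0.1979, 0.118 ]), array([0.5818, 0.191 , 0.118 ]), array([0.5474, 0.1853, 0.118 ]), array([0.5781, 0.2195, 0.118 ]), array([0.5433, 0.2135, 0.118 ])]
```

```bash
python3 - <<'E'
from h import *
c=cam('scene'); save(c,'s3.png',(318,185,353,220),17)
c=cam('side'); save(c,'d3.png',(185,225,220,260),17)
E
```

```text
(no output)
```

View pics/s3.png

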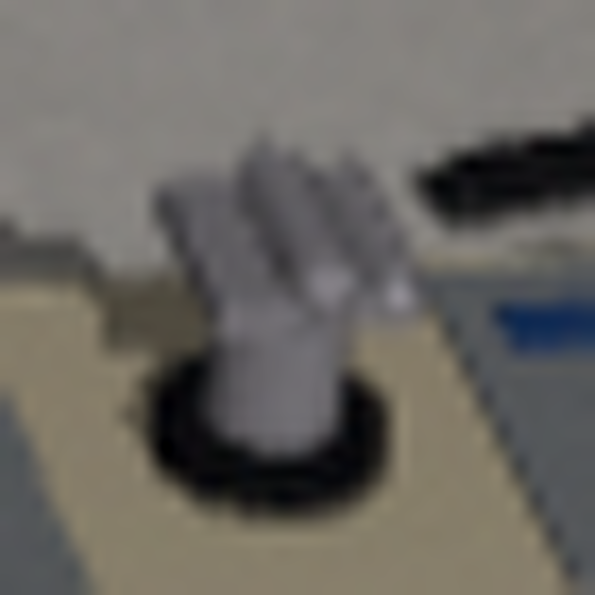

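View pics/d3.png

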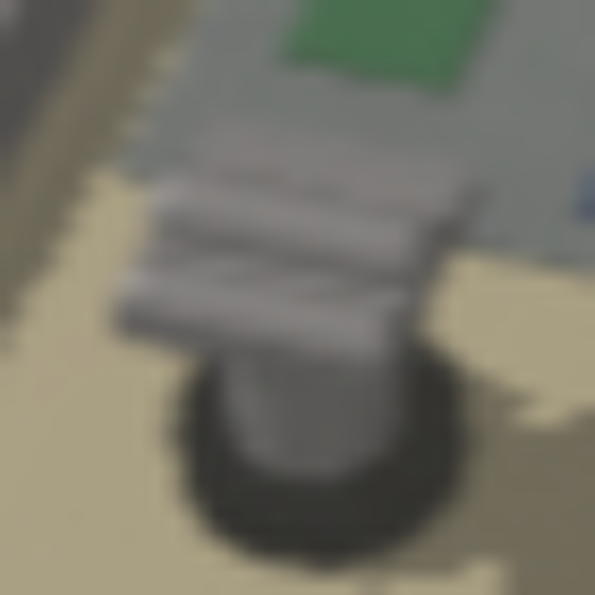

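The post head's tall hump sits near (0.566, 0.197) with the mixer yaw close to 0. The gauge is near (0.489, -0.305) with yaw about -0.22, and its open end faces the world +y side. I'm moving to a wrist look above it.

Emit:
arm_command --targets '[[[0, 0, 0, -0.9, -1, -0.12, -1], [0, 0, 0, -0.9, -1, -0.12, -1], [0, 0, 0, -0.9, -1, -0.12, -1], [0, 0, 0, -0.9, -1, -0.12, -1], [0, 0, 0, -0.9, -1, -0.12, -1], [0, 0, 0, -0.9, -1, -0.12, -1], [0, 0, 0, -0.9, -1, -0.12, -1], [0, 0, 0, -0.9, -1, -0.12, -1], [0, 0, 0, -0.9, -1, -0.12, -1], [0, 0, 0, -0.9, -1, -0.12, -1], [0, 0, 0, -0.9, -1, -0.12, -1], [0, 0, 0, -0.9, -1, -0.12, -1], [0, 0, 0, -0.9, -1, -0.12, -1], [0, 0, 0, -0.9, -1, -0.12, -1], [0, 0, 0, -0.9, -1, -0.12, -1], [0, 0, 0, -0.9, -1, -0.12, -1], [0, 0, 0, -0.9, -1, 0, -1], [0, 0, 0, -0.9, -1, 0, -1]]]'

```text
time: 2.25
tcp_pos: [0.4519, -0.2249, 0.4674]
tcp_rot: [0.007, 0.168, 0.986, 0.002]
ft_force: [1.0, 0.4, -0.3]
grip_width: 0.0857
```

```bash
python3 - <<'E'
from h import *
c=cam('wrist'); save(c,'w1.png',k=1.5)
s=manip.get_state(); print(s['time'],s['tcp_pos'],rot(s['tcp_rot']).round(3),s['qpos'].round(2))
S=lambda x,y:(120+x/6-.42,130+y/6-.42)
c=cam('scene'); print([onz(c,*S(*q),.0).round(4) for q in [(390,400),(435,475),(585,430),(555,390)]])
E
```

```text
2.3 [ 0.45399721 -0.22960294  0.46611497] [[-0.942  0.335  0.016]
 [ 0.335  0.942 -0.002]
 [-0.016  0.004 -1.   ]] [-0.47  0.23  0.16  1.48  0.01 -0.13]
[array([ 0.3431, -0.2091,  0.    ]), array([ 0.4123, -0.1873,  0.    ]), array([ 0.3815, -0.1107,  0.    ]), array([ 0.3434, -0.124 ,  0.    ])]
```

View pics/w1.png

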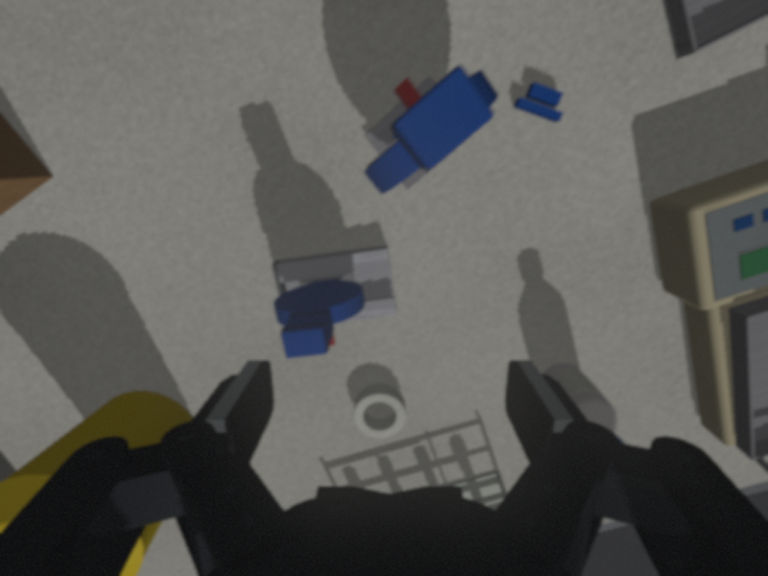

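```bash
python3 - <<'E'
from h import *
c=cam('wrist'); save(c,'w2.png',(175,155,275,245),7)
E
```

```text
(no output)
```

View pics/w2.png

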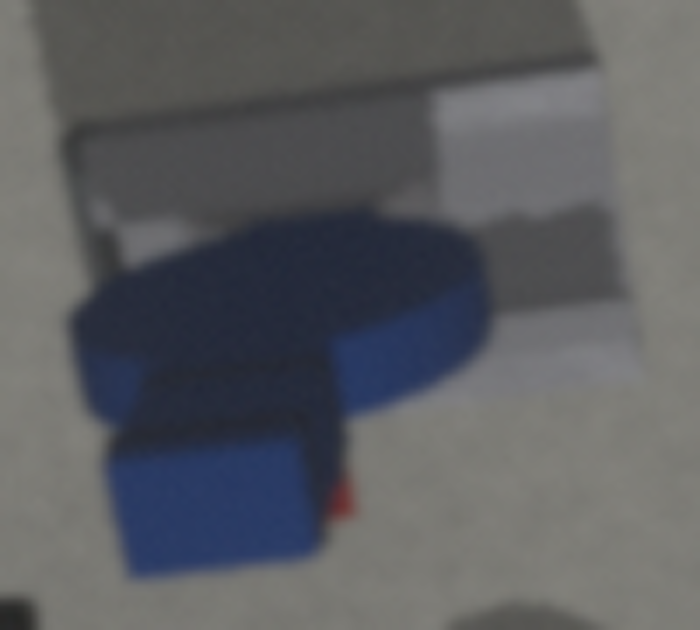

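```bash
python3 - <<'E'
from h import *
c=cam('wrist'); s=manip.get_state(); print(s['tcp_pos'])
W=lambda x,y:(175+x/7-.43,155+y/7-.43)
def rep(q,z):
    P=np.array([onz(c,*W(*p),z) for p in q]); print(P.round(4).tolist()); return P
H=rep([(108,462),(300,432),(325,552),(130,577)],.148)
print('mid',H.mean(0),'sizes',[np.linalg.norm(H[i]-H[(i+1)%4]).round(4) for i in range(4)])
for a,b in((0,1),(3,2)):
    d=H[b]-H[a];print('yaw',-np.arctan2(d[0],d[1]))
K=rep([(72,135),(598,62),(638,378)],.021)
d=K[1]-K[0];print('railyaw',-np.arctan2(d[0],d[1]),np.linalg.norm(d),np.linalg.norm(K[2]-K[1]),'center',(K[0]+K[2])/2)
# big gauge
B=[(395,125),(462,67),(494,112),(428,168)]
print([onz(c,u/1.5,v/1.5,.19).round(3).tolist() for u,v in B])
E
```

```text
[ 0.45160247 -0.22384755  0.46640528]
[[0.4765, -0.3162, 0.148], [0.4823, -0.284, 0.148], [0.5043, -0.2884, 0.148], [0.4974, -0.3215, 0.148]]
mid [ 0.4901444  -0.30252837  0.148     ] sizes [np.float64(0.0328), np.float64(0.0224), np.float64(0.0338), np.float64(0.0215)]
yaw -0.1782180404437019
yaw -0.2049802560282951
[[0.4419, -0.3427, 0.021], [0.4663, -0.2244, 0.021], [0.5416, -0.2411, 0.021]]
railyaw -0.20345211789302517 0.12082784314461353 0.07709917400132066 center [ 0.49172049 -0.2919049   0.021     ]
[[0.367, -0.188, 0.19], [0.351, -0.143, 0.19], [0.379, -0.133, 0.19], [0.395, -0.177, 0.19]]
```

Emit:
arm_command --targets '[[[0, 0.016, -0.14, 0, 0, 0.3, -1], [0, 0, 0, -0.6, -0.78, 0.5, -1], [0, 0, 0, -0.6, -0.78, 0.5, -1], [0, 0, 0, -0.58, -0.77, 0.5, -1], [0, 0, 0, 0, 0, 0.5, -1], [0, 0, 0, 0, 0, 0, -1], [0, 0, 0, 0, 0, 0, -1]]]'

```text
time: 3.15
tcp_pos: [0.4906, -0.2951, 0.3988]
tcp_rot: [-0.0, 0.091, 0.996, 0.004]
ft_force: [0.2, 0.4, 0.7]
grip_width: 0.0852
```

```bash
python3 - <<'E'
from h import *
c=cam('wrist'); save(c,'w3.png',k=1.5)
s=manip.get_state(); print(s['time'],s['tcp_pos'],rot(s['tcp_rot']).round(3).tolist())
E
```

```text
3.2 [ 0.49055726 -0.29492407  0.39886867] [[-0.984, 0.18, -0.0], [0.18, 0.984, 0.009], [0.002, 0.009, -1.0]]
```

View pics/w3.png

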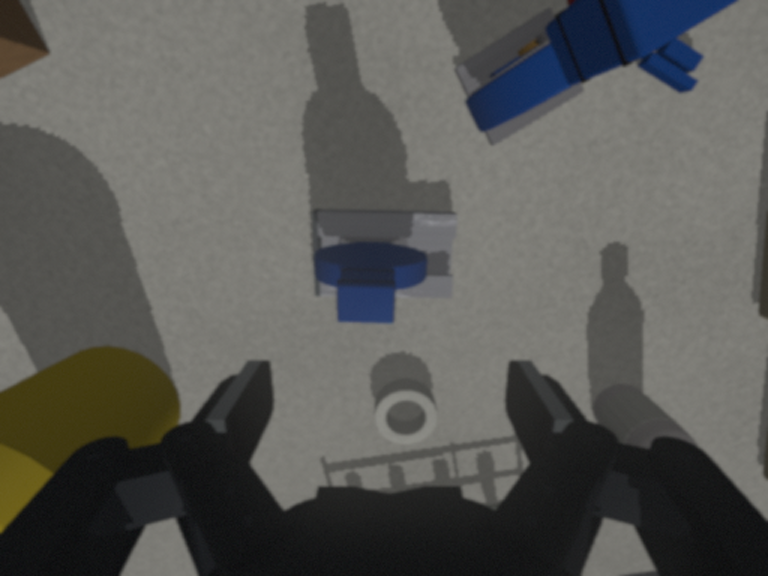

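```bash
python3 - <<'E'
from h import *
c=cam('wrist'); s=manip.get_state()
im=cv2.cvtColor(c['frame'],cv2.COLOR_RGB2HSV)
P=[onz(c,u/1.5,v/1.5,.148) for u,v in [(337,284),(396,284),(394,323),(337,321)]]
m=np.mean(P,0); print(np.round(P,4).tolist(),m)
Rt=rot(s['tcp_rot']); print(s['tcp_pos'],'tool shift units',Rt.T@(np.array([m[0],m[1],0.287])-s['tcp_pos'])/.03)
E
```

```text
[[0.4767, -0.3193, 0.148], [0.4829, -0.2859, 0.148], [0.5066, -0.2914, 0.148], [0.4991, -0.3243, 0.148]] [ 0.49131186 -0.30524103  0.148     ]
[ 0.4906459  -0.29509813  0.39925955] tool shift units [-0.08555499 -0.36033072  3.73899682]
```

Emit:
arm_command --targets '[[[0.009, 0, -0.015, -0.08, -0.33, 0.6, -1], [0, 0, 0, 0, 0, 0.8, -1], [0, 0, 0, 0, 0, 0.8, -1], [0, 0, 0, 0, 0, 0.8, -1], [0, 0, 0, 0, 0, 0.6, -1], [0, 0, 0, 0, 0, 0, -1], [0, 0, 0, 0, 0, 0, -1]]]'

```text
time: 3.95
tcp_pos: [0.4935, -0.3024, 0.2998]
tcp_rot: [0.008, 0.08, 0.997, -0.005]
ft_force: [-0.1, 0.5, 0.4]
grip_width: 0.0859
```

```bash
python3 - <<'E'
from h import *
c=cam('wrist'); save(c,'w4.png',k=1.5)
s=manip.get_state(); print(s['time'],s['tcp_pos'],rot(s['tcp_rot']).round(3).tolist())
c=cam('side'); save(c,'d4.png',(230,80,370,220),5)
E
```

```text
4.0 [ 0.49349041 -0.3024085   0.29993107] [[-0.987, 0.159, 0.016], [0.159, 0.987, -0.01], [-0.017, -0.008, -1.0]]
```

View pics/w4.png

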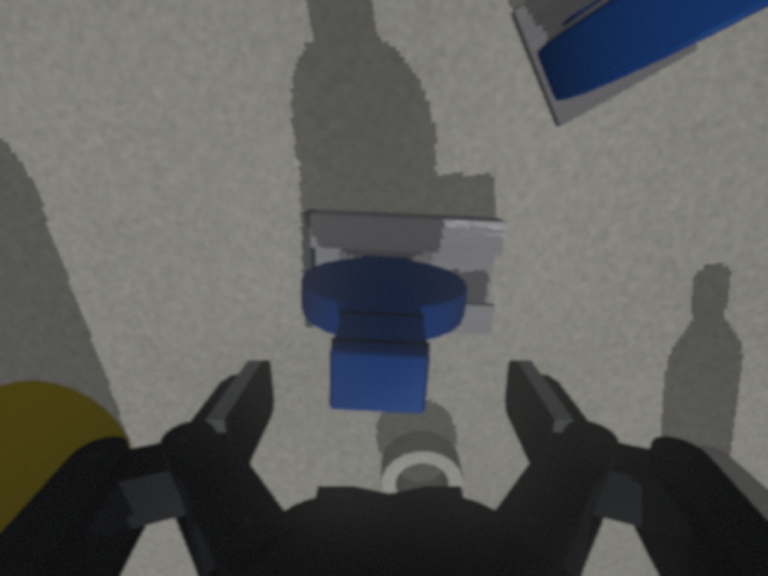

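View pics/d4.png

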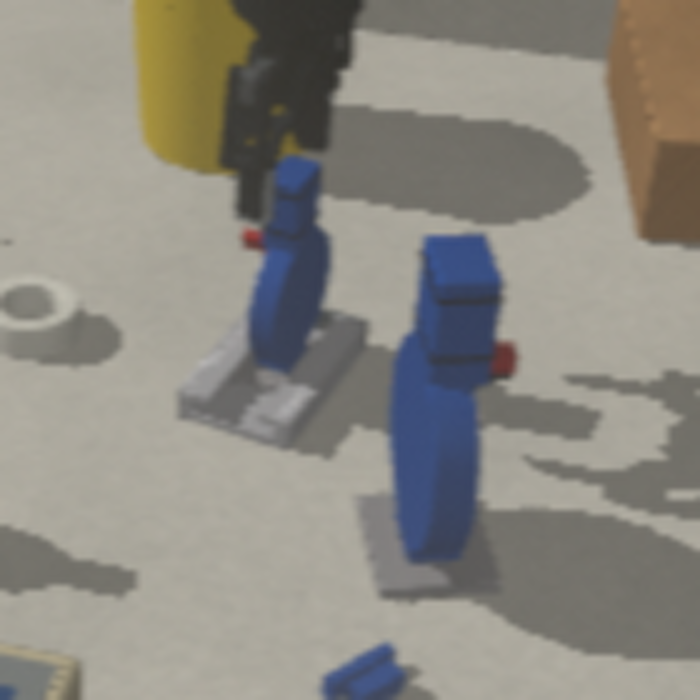

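```bash
python3 - <<'E'
from h import *
c=cam('wrist'); s=manip.get_state()
P=[onz(c,u/1.5,v/1.5,.148) for u,v in [(332,340),(430,344),(426,412),(331,408)]]
m=np.mean(P,0); print(np.round(P,4).tolist(),m)
Rt=rot(s['tcp_rot']); print(s['tcp_pos'],'tool shift units',Rt.T@(np.array([m[0],m[1],0.287])-s['tcp_pos'])/.03)
E
```

```text
[[0.4739, -0.3186, 0.148], [0.4804, -0.2866, 0.148], [0.5067, -0.2915, 0.148], [0.4998, -0.3244, 0.148]] [ 0.49020068 -0.30528038  0.148     ]
[ 0.49364018 -0.30269606  0.30009834] tool shift units [ 0.10727045 -0.09972594  0.43559472]
```

Emit:
arm_command --targets '[[[-0.01, 0.016, 0.035, 0.1, -0.08, 0.4, -1], [0, 0, 0, 0, 0, 0.05, -1], [0, 0, 0, 0, 0, 0, 0], [0, 0, 0, 0, 0, 0, 0.6], [0, 0, 0, 0, 0, 0, 1], [0, 0, 0, 0, 0, 0, 1], [0, 0, 0, 0, 0, 0, 1], [0, 0, 0, 0, 0, 0, 1]]]' --squeeze 40

```text
time: 4.9
tcp_pos: [0.4909, -0.3058, 0.288]
tcp_rot: [0.002, 0.099, 0.995, 0.0]
ft_force: [0.9, 0.1, -0.5]
grip_width: 0.0335
```

```bash
python3 - <<'E'
from h import *
c=cam('wrist'); save(c,'w5.png',k=1.5)
s=manip.get_state(); print(s['time'],s['tcp_pos'],rot(s['tcp_rot']).round(3).tolist(),s['grip_width'],s['ft_force'],s['torque'])
E
```

```text
4.95 [ 0.49085625 -0.30577042  0.28797719] [[-0.98, 0.198, 0.005], [0.198, 0.98, -0.0], [-0.005, 0.001, -1.0]] 0.03336829084368478 [-0.10885406 -0.42035304 -0.84286804] [-0.06650765 -0.0266533  -0.02208036]
```

View pics/w5.png

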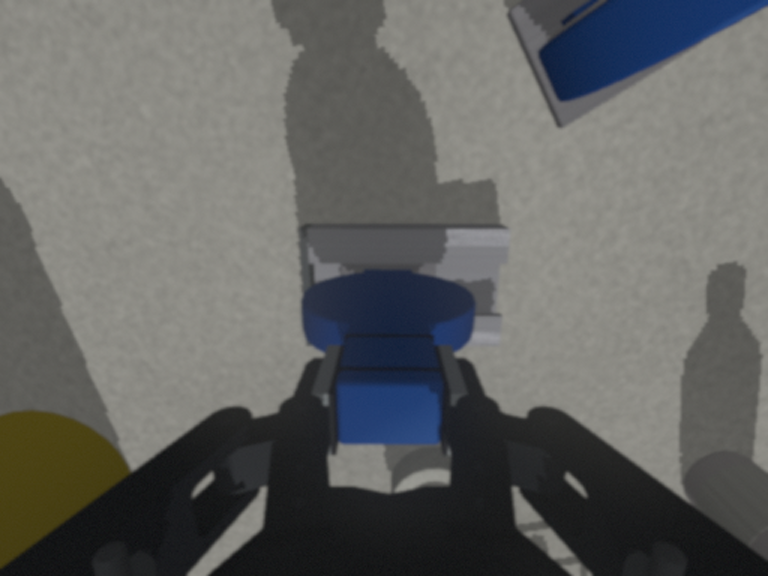

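Emit:
arm_command --targets '[[[0, 0, 0, 0, 0, -0.07, 1], [0, 0, 0, 0, 0.3, 0, 1], [0, 0, 0, 0, 0.3, 0, 1], [0, 0, 0, 0, 0.3, 0, 1], [0, 0, 0, 0, 0, 0, 1]]]'

```text
time: 5.45
tcp_pos: [0.4957, -0.2759, 0.288]
tcp_rot: [0.0, 0.099, 0.995, 0.002]
ft_force: [0.1, 0.1, -2.0]
grip_width: 0.0334
```

```bash
python3 - <<'E'
from h import *
s=manip.get_state(); print(s['time'],s['tcp_pos'],rot(s['tcp_rot']).round(3).tolist(),s['grip_width'],s['ft_force'],s['torque'])
E
```

```text
5.45 [ 0.49574342 -0.27591716  0.28798457] [[-0.98, 0.197, 0.001], [0.197, 0.98, 0.004], [0.0, 0.004, -1.0]] 0.03337849851970461 [ 0.07774099  0.09616646 -2.00441818] [ 0.18709011 -0.06679285  0.0164939 ]
```

Emit:
arm_command --targets '[[[0, 0, 0, 0, 0.4, -0.04, 1], [0, 0, 0, 0, 0.4, 0, 1], [0, 0, 0, 0, 0.4, 0, 1], [0, 0, 0, 0, 0.4, 0, 1], [0, 0, 0, 0, 0.4, 0, 1], [0, 0, 0, 0, 0.4, 0, 1], [0, 0, 0, 0, 0.4, 0, 1], [0, 0, 0, 0, 0.4, 0, 1], [0, 0, 0, 0, 0.2, 0, 1], [0, 0, 0, 0, 0, 0, 1]]]'

```text
time: 6.45
tcp_pos: [0.5177, -0.1651, 0.2897]
tcp_rot: [0.0, 0.098, 0.995, 0.002]
ft_force: [0.5, 0.0, -3.3]
grip_width: 0.0334
```

```bash
python3 - <<'E'
from h import *
s=manip.get_state(); print(s['time'],s['tcp_pos'],rot(s['tcp_rot']).round(3).tolist(),s['grip_width'],s['ft_force'],s['torque'])
c=cam('scene'); save(c,'s6.png',(110,90,280,240),4)
c=cam('side'); save(c,'d6.png',(230,60,370,220),4)
E
```

```text
6.45 [ 0.51774217 -0.16506006  0.28971748] [[-0.981, 0.194, 0.001], [0.194, 0.981, 0.004], [0.0, 0.004, -1.0]] 0.03344561946207694 [ 0.49557047  0.00418629 -3.29357394] [-0.02813485  0.00347792 -0.00488878]
```

View pics/s6.png

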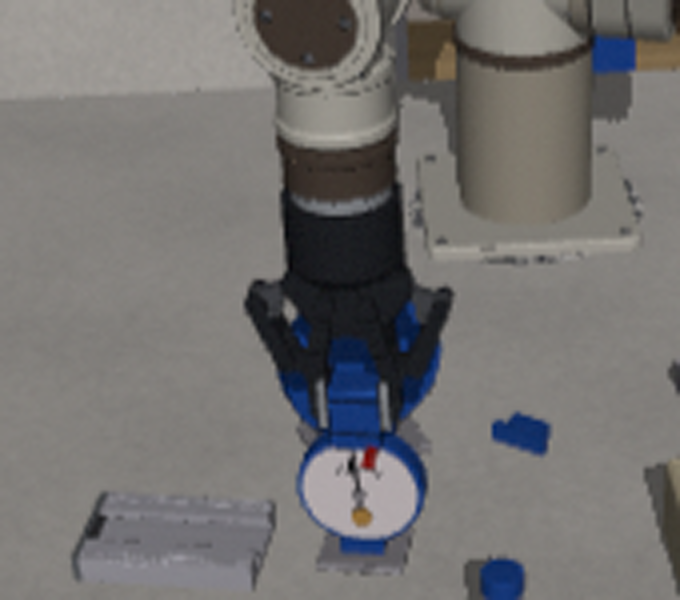

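View pics/d6.png

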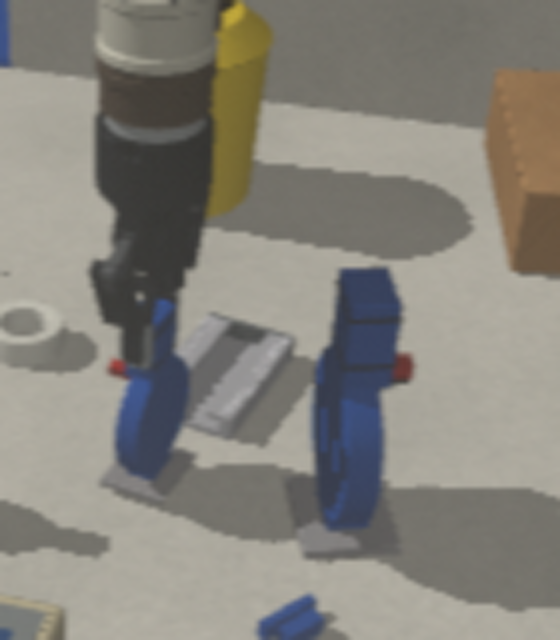

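Emit:
arm_command --targets '[[[0, 0, 0, 0, 0, -0.5, 1], [0, 0, 0, 0, 0, -0.8, 1], [0, 0, 0, 0, 0, -0.8, 1], [0, 0, 0, 0, 0, -0.8, 1], [0, 0, 0, 0, 0, -0.8, 1], [0, 0, -0.05, 0, 0, -0.8, 1], [0, 0, -0.05, 0, 0, -0.6, 1], [0, 0, -0.05, 0, 0, -0.3, 1], [0, 0, -0.045, 0, 0, 0, 1], [0, 0, 0, 0, 0, 0, 1]]]'

```text
time: 7.55
tcp_pos: [0.5157, -0.1733, 0.4573]
tcp_rot: [-0.001, 0.003, 1.0, 0.0]
ft_force: [0.1, -0.1, -3.3]
grip_width: 0.0334
```

```bash
python3 - <<'E'
from h import *
s=manip.get_state(); print(s['time'],s['tcp_pos'],rot(s['tcp_rot']).round(3).tolist(),s['grip_width'],s['ft_force'],s['torque'])
E
```

```text
7.55 [ 0.51565932 -0.17331999  0.4573476 ] [[-1.0, 0.006, -0.002], [0.006, 1.0, 0.001], [0.002, 0.001, -1.0]] 0.0334428057592528 [ 0.06330692 -0.12192248 -3.29893304] [-0.00491471 -0.09063299  0.02976945]
```

Now carry it across in y by 0.37 m and x by 0.05 m.

Emit:
arm_command --targets '[[[0, 0, 0, -0.1, 0.5, 0, 1], [0, 0, 0, -0.1, 0.8, 0, 1], [0, 0, 0, -0.1, 0.9, 0, 1], [0, 0, 0, -0.1, 0.9, 0, 1], [0, 0, 0, -0.1, 0.9, 0, 1], [0, 0, 0, -0.1, 0.9, 0, 1], [0, 0, 0, -0.1, 0.9, 0, 1], [0, 0, 0, -0.1, 0.9, 0, 1], [0, 0, 0, -0.1, 0.9, 0, 1], [0, 0, 0, -0.1, 0.9, 0, 1], [0, 0, 0, -0.1, 0.9, 0, 1], [0, 0, 0, -0.1, 0.9, 0, 1], [0, 0, 0, -0.1, 0.7, 0, 1], [0, 0, 0, -0.1, 0.4, 0, 1], [0, 0, 0, 0, 0, 0, 1], [0, 0, 0, 0, 0, 0, 1], [0, 0, 0, 0, 0, 0, 1], [0, 0, 0, 0, 0, 0, 1], [0, 0, 0, 0, 0, 0, 1], [0, 0, 0, 0, 0, 0, 1]]]'

```text
time: 9.55
tcp_pos: [0.562, 0.184, 0.4487]
tcp_rot: [-0.01, 0.014, 1.0, 0.0]
ft_force: [0.5, -0.0, -3.5]
grip_width: 0.0332
```

```bash
python3 - <<'E'
from h import *
s=manip.get_state(); print(s['time'],s['tcp_pos'],rot(s['tcp_rot']).round(3).tolist(),s['grip_width'],s['ft_force'],s['torque'])
c=cam('scene'); save(c,'s7.png',(270,90,400,220),6)
c=cam('side'); save(c,'d7.png',(120,90,270,270),4)
E
```

```text
9.55 [0.56198257 0.18398906 0.44866224] [[-0.999, 0.028, -0.019], [0.028, 1.0, 0.001], [0.019, 0.0, -1.0]] 0.03324599869940656 [ 0.49084811 -0.02780176 -3.52145423] [ 0.02287485 -0.03956573  0.0127992 ]
```

View pics/s7.png

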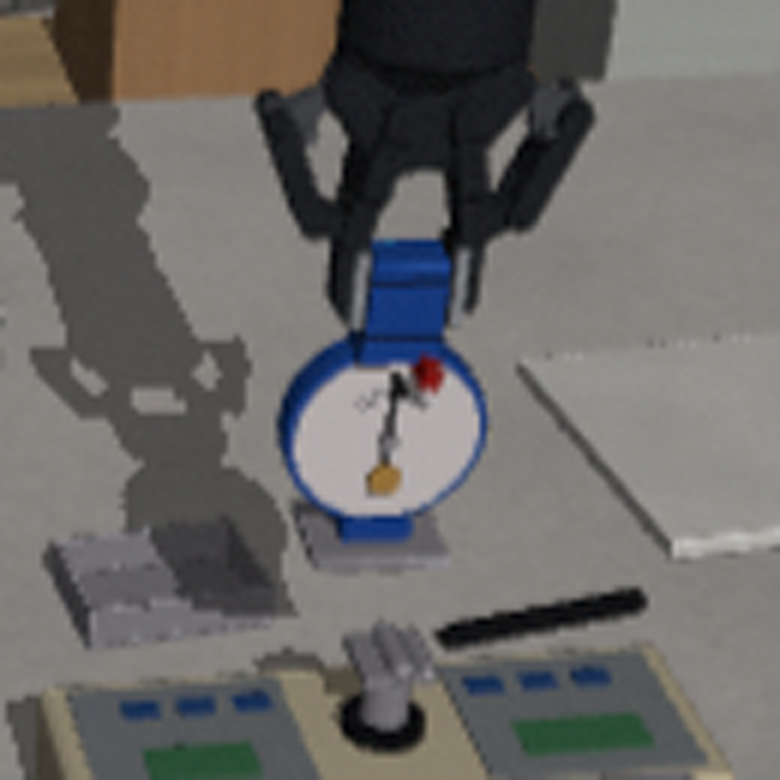

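View pics/d7.png

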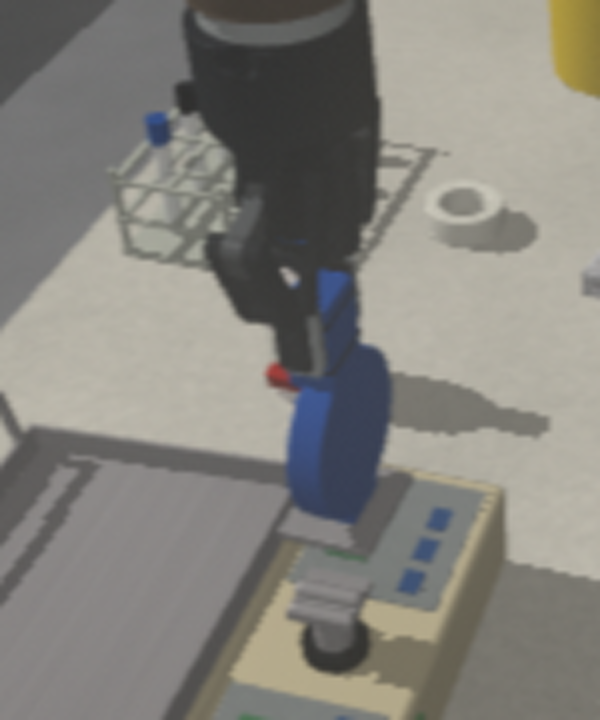

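```bash
cat > mk.py <<'E'
from h import *
def onplane(c,u,v,p0,n):
    o,d=ray(c,u,v); return o+d*(np.dot(p0-o,n)/np.dot(d,n))
def measure(dz=.282,show=None):
    c=cam('scene'); s=manip.get_state(); Rt=rot(s['tcp_rot'])
    # gauge axes: x=-toolx, y=tooly, z=-toolz
    G=np.stack([-Rt[:,0],Rt[:,1],-Rt[:,2]],1)
    foot=np.array(s['tcp_pos'])-G[:,2]*dz; cen=foot+G[:,2]*.056
    h=cv2.cvtColor(c['frame'],cv2.COLOR_RGB2HSV)
    u0,v0=map(int,proj(c,cen)); r=32
    sub=h[v0-r:v0+r,u0-r:u0+r].astype(int)
    red=((sub[...,0]<8)|(sub[...,0]>172))&(sub[...,1]>130)&(sub[...,2]>60)
    v,u=np.nonzero(red); 
    pm=onplane(c,u.mean()+u0-r,v.mean()+v0-r,cen+G[:,0]*.018,G[:,0])
    q=G.T@(pm-cen); print('red n',len(u),'px',u.mean()+u0-r,v.mean()+v0-r,'local',q.round(4),'angle',np.arctan2(-q[1],q[2]))
    print('foot',foot.round(4),'cen px',proj(c,cen))
    return c,G,foot,cen
if __name__=='__main__':
    c,G,foot,cen=measure()
    n=onplane(c,270+398/6-.42,90+385/6-.42,cen+G[:,0]*.016,G[:,0]); q=G.T@(n-cen);print('needle',q,np.arctan2(-q[1],q[2]))
    # dial rim check, bob
    for x,y in [(383,480),(388,440),(293,420),(482,420)]:
        n=onplane(c,270+x/6-.42,90+y/6-.42,cen+G[:,0]*.009,G[:,0]); print((G.T@(n-cen)).round(4))
E
python3 mk.py
```

```text
red n 19 px 341.10526315789474 151.8421052631579 local [0.018  0.011  0.0387] angle -0.2765917764313875
foot [0.5567 0.1846 0.1667] cen px (np.float64(333.497359311168), np.float64(161.59450479461742))
needle [ 0.016      -0.00104546  0.03260151] 0.032056760191257326
[ 0.009  -0.0004 -0.0185]
[ 0.009  -0.0003  0.0015]
[ 0.009  -0.0423  0.0134]
[0.009  0.0394 0.0095]
```

Emit:
arm_command --targets '[[[-0.1, -0.019, -0.028, -0.2, -0.7, 0, 1], [-0.1, 0, 0, -0.1, -0.8, 0, 1], [-0.1, 0, 0, 0, -0.8, 0, 1], [0, 0, 0, 0, 0, 0, 1], [0, 0, 0, 0, 0, 0, 1], [0, 0, 0, 0, 0, 0, 1], [0, 0, 0, 0, 0, 0, 1], [0, 0, 0, 0, 0, 0, 1], [0, 0, 0, 0, 0, 0, 1], [0, 0, 0, 0, 0, 0, 1]]]'

```text
time: 10.7
tcp_pos: [0.5705, 0.1188, 0.4415]
tcp_rot: [0.002, -0.004, 0.988, 0.152]
ft_force: [-0.3, -0.2, -3.9]
grip_width: 0.0338
```

```bash
python3 - <<'E'
from mk import *
s=manip.get_state(); print(s['time'],s['tcp_pos'],rot(s['tcp_rot']).round(3).tolist(),s['grip_width'],s['ft_force'],s['torque'])
c,G,foot,cen=measure(); save(c,'s8.png',(270,90,400,220),6)
w=np.array([.566,.197,.135])-foot; print('tool units to foot z .135 over post',G.T@w, rot(s['tcp_rot']).T@w/.03)
E
```

```text
10.7 [0.57051759 0.11876374 0.44154708] [[-1.0, -0.009, 0.002], [-0.008, 0.954, 0.3], [-0.005, 0.3, -0.954]] 0.0338208066913244 [-0.2922792  -0.16463622 -3.87216769] [-0.57369965  0.01850865 -0.00943742]
red n 18 px 339.3333333333333 153.0 local [0.018  0.0116 0.037 ] angle -0.3029131126685875
foot [0.571  0.2034 0.1726] cen px (np.float64(335.7866761822237), np.float64(163.02526892467722))
tool units to foot z .135 over post [-0.0052744  -0.01736969 -0.03390697] [ 0.17577822 -0.57882729  1.13032094]
```

View pics/s8.png

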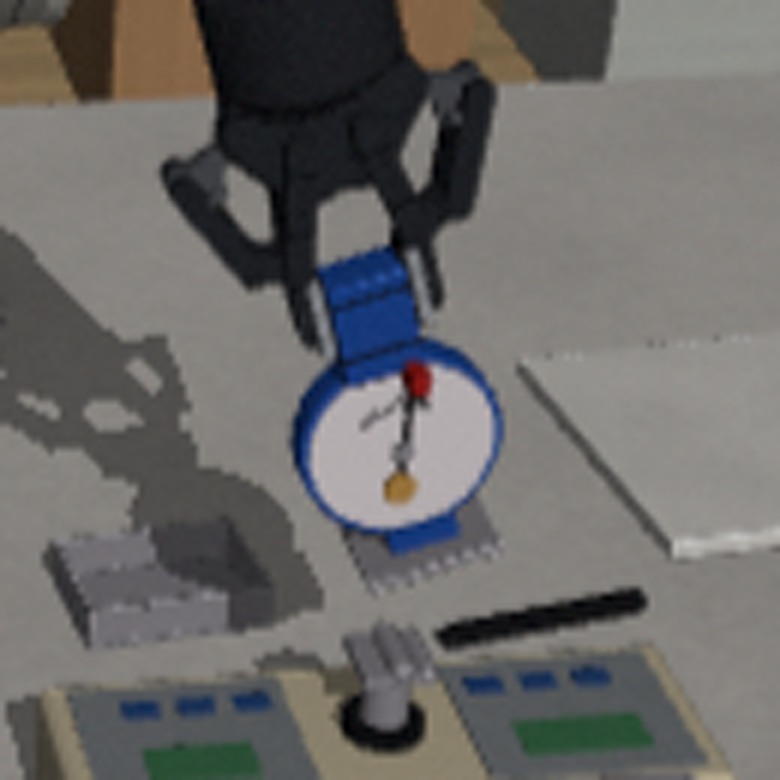

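Emit:
arm_command --targets '[[[0, 0, 0, 0.06, -0.19, 0.38, 1], [0, 0, 0, 0.06, -0.19, 0.38, 1], [0, 0, 0, 0.06, -0.2, 0.38, 1], [0, 0, 0, 0, 0, 0, 1], [0, 0, 0, 0, 0, 0, 1], [0, 0, 0, 0, 0, 0, 1]]]'

```text
time: 11.35
tcp_pos: [0.5655, 0.1134, 0.4041]
tcp_rot: [0.003, -0.006, 0.988, 0.152]
ft_force: [0.2, -0.4, -3.4]
grip_width: 0.0332
```

```bash
python3 - <<'E'
from mk import *
s=manip.get_state(); print(s['time'],s['tcp_pos'],rot(s['tcp_rot']).round(3).tolist(),s['grip_width'],s['ft_force'],s['torque'])
c,G,foot,cen=measure(); save(c,'s9.png',(290,110,400,220),6)
w=np.array([.566,.197,.118])-foot; print( rot(s['tcp_rot']).T@w/.03)
c=cam('side'); save(c,'d9.png',(140,130,260,270),5)
E
```

```text
11.35 [0.56554006 0.11343279 0.40412372] [[-1.0, -0.012, 0.004], [-0.01, 0.954, 0.301], [-0.007, 0.3, -0.954]] 0.03323902715729997 [ 0.22670346 -0.3752447  -3.36817025] [-0.55932937  0.0271381   0.00762906]
red n 17 px 334.94117647058823 165.1764705882353 local [0.018  0.0107 0.0374] angle -0.27811255566070425
foot [0.567  0.1983 0.1355] cen px (np.float64(331.95579803269476), np.float64(174.70756067828776))
[ 0.03714842 -0.21721106  0.54392945]
```

View pics/s9.png

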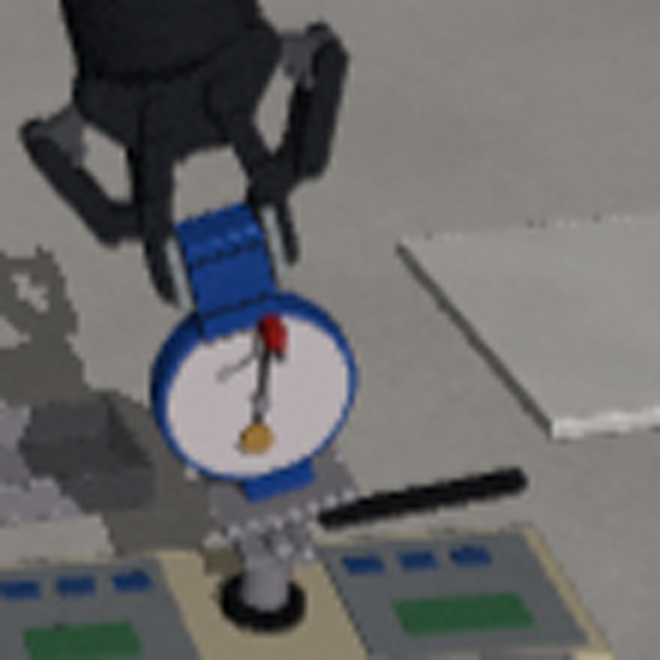

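View pics/d9.png

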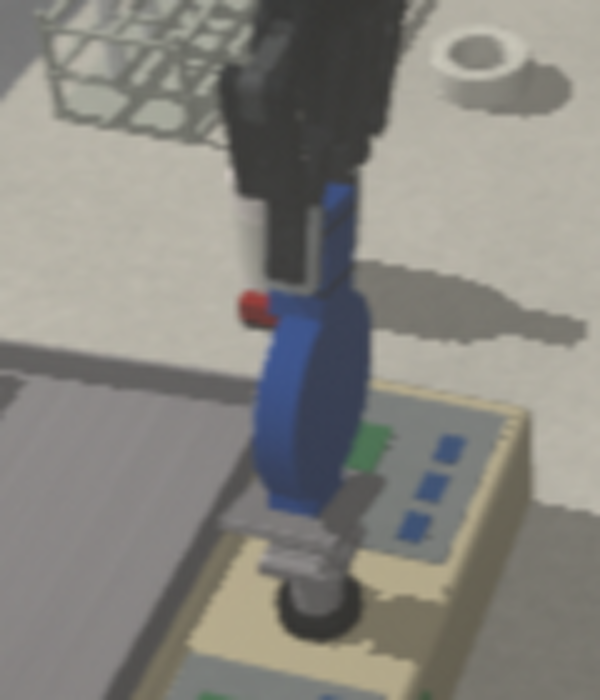

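Emit:
arm_command --targets '[[[0, 0, 0, 0.03, -0.05, 0.15, 1], [0, 0, 0, 0, -0.05, 0.15, 1], [0, 0, 0, 0, -0.05, 0.15, 1], [0, 0, 0, 0, -0.03, 0.1, 1], [0, 0, 0, 0, -0.02, 0.06, 1], [0, 0, 0, 0, 0, 0, 1], [0, 0, 0, 0, 0, 0, 1], [0, 0, 0, 0, 0, 0, 1]]]'

```text
time: 12.25
tcp_pos: [0.5654, 0.1133, 0.3858]
tcp_rot: [0.005, -0.006, 0.988, 0.153]
ft_force: [-1.0, -0.1, -1.4]
grip_width: 0.0334
```

```bash
python3 - <<'E'
from mk import *
s=manip.get_state(); print(s['time'],s['tcp_pos'],rot(s['tcp_rot']).round(3).tolist(),s['grip_width'],s['ft_force'],s['torque'])
c,G,foot,cen=measure(); save(c,'s10.png',(290,110,400,220),6)
w=np.array([.566,.197,.112])-foot; print( rot(s['tcp_rot']).T@w/.03)
c=cam('side'); save(c,'d10.png',(140,130,260,270),5)
E
```

```text
12.25 [0.56535147 0.11332225 0.38575136] [[-1.0, -0.013, 0.009], [-0.01, 0.953, 0.302], [-0.012, 0.302, -0.953]] 0.03344130134895148 [-1.04943746 -0.09470794 -1.44023277] [-0.49377139  0.21992952  0.08025793]
red n 18 px 334.5 171.38888888888889 local [0.018  0.0114 0.0377] angle -0.29416405675825563
foot [0.5678 0.1984 0.117 ] cen px (np.float64(331.33095769600175), np.float64(180.89894185079905))
[ 0.06203045 -0.0939501   0.14283807]
```

View pics/s10.png

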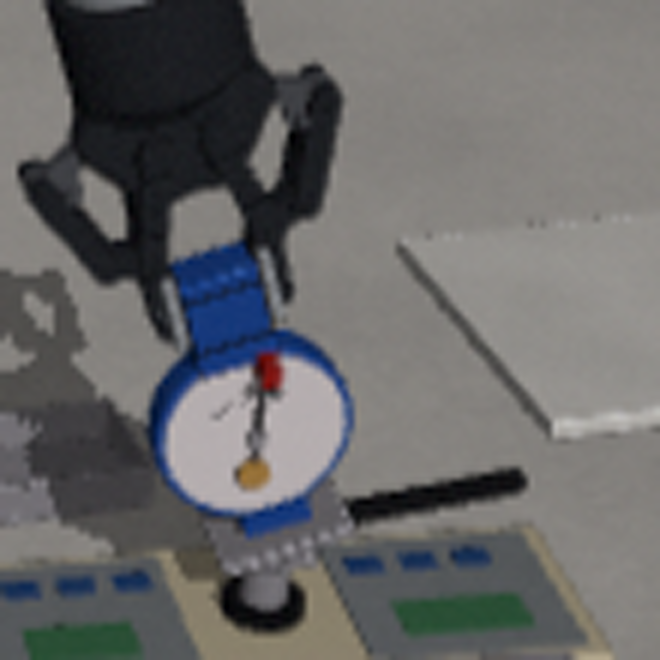

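View pics/d10.png

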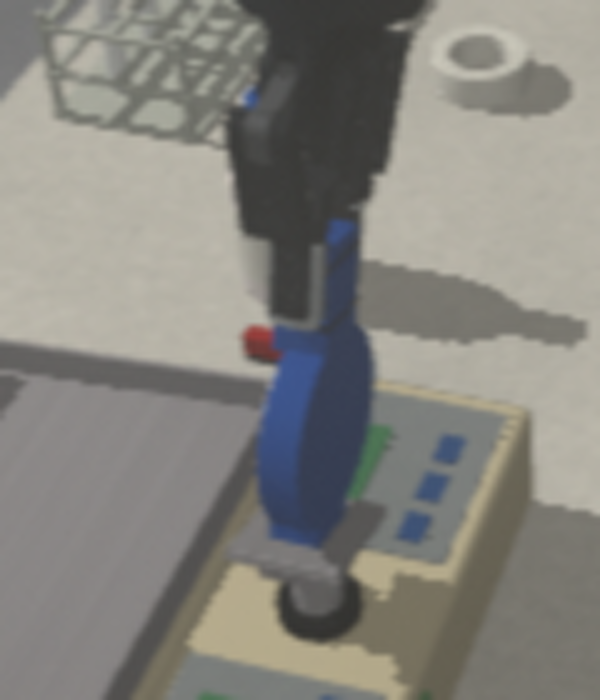

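Emit:
arm_command --targets '[[[0, 0, 0, 0.01, -0.02, 0.06, 1], [0, 0, 0, 0.01, -0.02, 0.06, 1], [0, 0, 0, 0.01, -0.02, 0.06, 1], [0, 0, 0, 0, 0, 0, 1], [0, 0, 0, 0, 0, 0, 1], [0, 0, 0, 0, 0, 0, 1], [0, 0, 0, 0, 0, 0, 1], [0, 0, 0, 0, 0, 0, 1]]]'

```text
time: 13.15
tcp_pos: [0.5646, 0.1131, 0.3815]
tcp_rot: [0.007, -0.006, 0.988, 0.153]
ft_force: [-0.9, -1.0, 1.1]
grip_width: 0.0336
```

```bash
python3 - <<'E'
from mk import *
s=manip.get_state(); print(s['time'],s['tcp_pos'],rot(s['tcp_rot']).round(3).tolist(),s['grip_width'],s['ft_force'],s['torque'])
c,G,foot,cen=measure(); save(c,'s11.png',(290,130,400,240),7)
w=np.array([.566,.197,.112])-foot; print( rot(s['tcp_rot']).T@w/.03)
c=cam('side'); save(c,'d11.png',(140,130,260,270),5)
E
```

```text
13.15 [0.56460936 0.11310899 0.38151787] [[-1.0, -0.014, 0.012], [-0.01, 0.953, 0.303], [-0.015, 0.302, -0.953]] 0.033569997871716925 [-0.91144304 -0.95228138  1.1203408 ] [-0.45343365  0.27450504  0.07910452]
red n 17 px 334.2352941176471 173.05882352941177 local [0.018  0.0111 0.0369] angle -0.29270706392057483
foot [0.5679 0.1984 0.1127] cen px (np.float64(331.1523333836742), np.float64(182.2600378748399))
[ 0.06356889 -0.05149984  0.00792796]
```

View pics/s11.png

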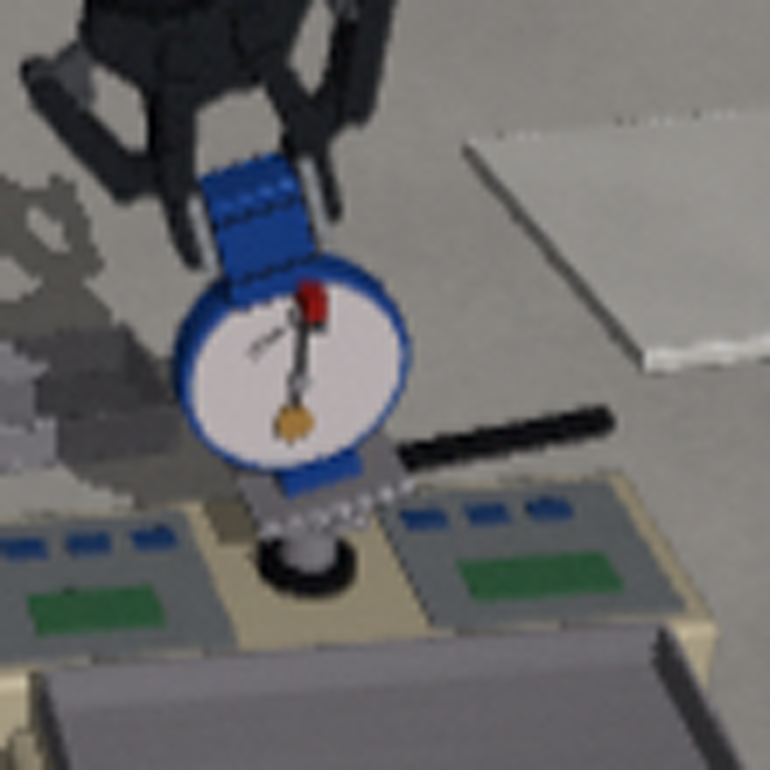

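View pics/d11.png

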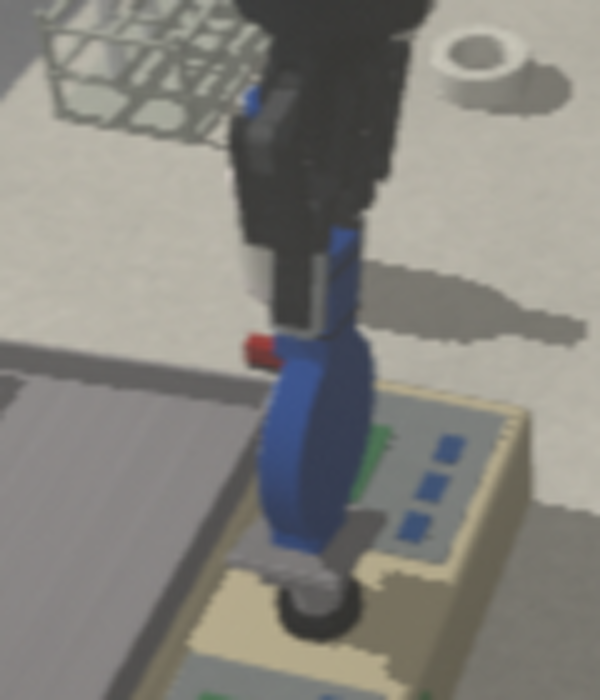

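```bash
python3 - <<'E'
from mk import *
c,G,foot,cen=measure()
u0,v0=map(int,proj(c,cen))
save(c,'s12.png',(u0-22,v0-22,u0+22,v0+22),16)
def P(r,x,th): # angle like pointer
    return cen+G@np.array([x,-r*np.sin(th),r*np.cos(th)])
im=cv2.imread('pics/s12.png')
def px(p):
    u,v=proj(c,p); return int((u-u0+22+.5)*16),int((v-v0+22+.5)*16)
for th,col in((-.2,(0,255,255)),(-.3,(0,255,0)),(-.4,(255,255,0))):
    for r in (34,44):
        for x in (.009,.025): cv2.circle(im,px(P(r/1000,x,th)),4,col,-1)
cv2.circle(im,px(cen+G[:,0]*.009),5,(255,0,255),-1)
for t in np.linspace(0,6.28,40): cv2.circle(im,px(P(.044,.009,t)),2,(255,0,255),-1)
cv2.imwrite('pics/s12b.png',im)
E
```

```text
red n 16 px 334.5 172.875 local [0.018  0.0119 0.0372] angle -0.30894004089068505
foot [0.5679 0.1984 0.1127] cen px (np.float64(331.1553741259148), np.float64(182.27877345478268))
```

View pics/s12.png

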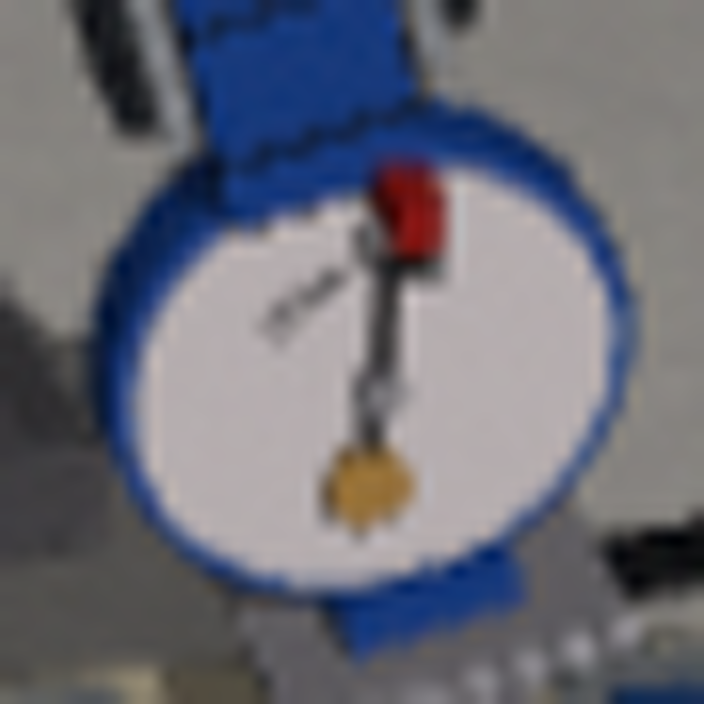

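View pics/s12b.png

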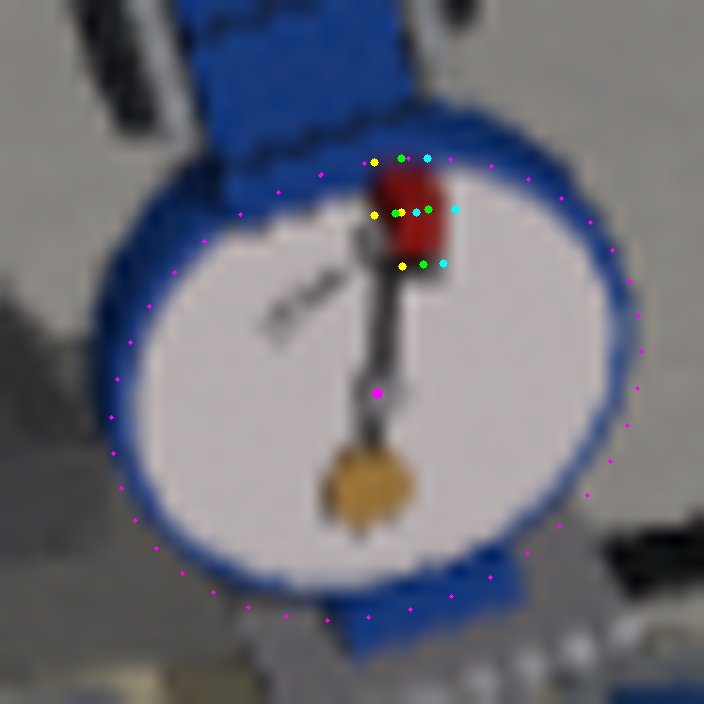

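```bash
python3 - <<'E'
from h import *
s=manip.get_state(); print(s['time'],s['tcp_pos'],s['joint_velocities'].round(4),s['ft_force'])
print(manip.hand_in())
E
```

```text
13.3 [0.56462497 0.1131166  0.38142993] [ 0.002  -0.0007 -0.0003 -0.0007 -0.0022  0.    ] [-0.35154082 -2.1066523   1.08623531]
the job is handed in; nothing more can be done
None
```

I slid the small blue gauge out of the rail's open end and carried it to the mixer. I stood it on the test post, leaned it about 0.30 rad towards -y, and handed the job in at 13.3 s while still holding it. The hand-in gave no verdict.

Last checks before handing in:

| Check | Measured | Needed |
|---|---|---|
| Gauge foot middle from post top | about 2 mm horizontally | under 20 mm |
| Foot height above mixer underside | about 113 mm | over 90 mm |
| Post pushed down | about 5–7 mm | 1.5–11.2 mm |
| Push on post (change in wrist force) | about 4.5 N | 0.7–25 N |
| Gauge axis vs the mixer's | about 0.01 rad | under 0.3 rad |
| Joint speeds | almost zero | pointer under 0.5 rad/s |

- **Grip:** it was set to 40 N, with the opening steady at 33.5 mm. I did not read the contact force itself.
- **Pointer on the mark:** needle and mark lined up to within about 1–2 mm in the scene camera, against the 3.5 mm allowed. My readings of the mark ranged from -0.28 to -0.31 rad and the needle from the tilt was at -0.30.
- **Disagreements:** the post depth was about 5 mm from the foot's position and about 7 mm from the force. My first no-tilt needle reading was off by about 0.03 rad, which I put down to the 2 mm calibration.
- **Not measured:** I did not measure the bystanders at the end. The carry path was planned above them and no contact force showed up.

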